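# Aim the robot car's sensor boom at the green post and store the heading

## Robot

A 6-joint arm with a two-finger parallel gripper is mounted at the origin on the work surface. World frame = base frame: x ahead of the robot, y to its left, z up, the work surface at z = 0. Lengths are in mm, angles in rad, forces in N, time in s.
With the tool pointing down it reaches from about 275 to 750 mm from the base axis. Payload 10.2 kg.
Tool frame: the origin (TCP) lies midway between the tips of the shut fingers; the grasp point (between the pads) lies 19 mm behind it; z points along the fingers, y is the line along which they close (so a half turn about z gives the same grasp; the last joint's range is limited). The gripper opens to 85 mm and grips with 20 to 120 N. Pads are 22 mm wide; open, the fingers measure 114 mm over their backs; the gripper's body (76 mm by 85 mm) begins 54 mm behind the grasp point. The pads swing forward as they close: fully open they stand 13 mm farther back than shut.
Start: joints at [1.05, 0.313, 1.498, -0, 1.331, -0.223], TCP at [154.057, 501.894, 199.494] pointing down, gripper open.
Joint ranges: [-2.94, 2.94], [-0.97, 2.17], [0.19, 2.56], [-1.23, 4.37], [0.02, 3.11], [-2.88, 2.88]. Speed limits (rad/s): [2.39, 2.39, 3.01, 3.14, 3.14, 3.14].

## Interface

Orientations are given as a unit quaternion [w, x, y, z].
In Python, from rig import ctrl gives the robot as it stands.
- The arm moves only by the tool arm_command, never from a script. Its argument "increments" is a list of rows, each an object with "dr": the turn, a rotation vector about the tool's x, y, z in units of pi/4 rad (1.0 is pi/4 rad), a list of three; "offset": the shift along the tool's x, y, z in units of 120 mm (1.0 is 120 mm), a list of three; "hand": the opening, from -1 (shut) to 1 (fully open). A call has 1 to 8 rows; each row shifts and turns the commanded pose from where the row before left it, along the tool's axes as they then stand; what a row does not reach is not made up. A row lasts 1/10 s, in which the tool goes at most 50 mm and 8.59 degrees, less where a joint would pass 70% of its speed; a pose out of reach is approached as far as the arm can. A call with a number of a shift or a turn outside -1 to 1 is refused whole. A call with a gripper value outside its range is refused whole. The fingers move at their own pace and stop on an object; "grip_force" is the grip in N (left out, the last holds). Time passes only in rows, so rows that do not move let the fingers close. It gives the time, the measured TCP pose, the force, the opening and the grip force at its end, in the units of the state.
- ctrl.sense(): the state, without advancing time (a new reading comes with each control period).
- ctrl.capture(name): name is "scene" or "top"; returns the picture (400x640x3 uint8, red, green, blue); there is no depth.
- ctrl.camera_info(name): a dict with "K" (3x3 intrinsics, pixels), "R" (3x3) and "t" (3): a world point X has camera coordinates R X + t. Camera axes: x right, y down, z forward; pixel columns grow to the right and rows downward; lengths in mm; the calibration is good to about 2 mm. A picture is of the moment at which its call begins. camera_info takes no time and is no camera call.
- ctrl.finish_job(): hands the job in; it is judged then, once.
The state is a dict: "time_s": time; "joints": joint angles; "dq": joint speeds; "tau": joint torques, N m; "eef_pos": TCP position; "ee_rot": TCP orientation; "force": force on the tool from outside, world axes, zero at the start; "wrist_torque": the same for the moment, N m; "grip_width": opening from 0.0 (shut) to 1.0 (fully open); "grip_force": force on a finger pad.
Only numpy, scipy, OpenCV 4.12 (cv2) and the standard library are available. Lean on these libraries where they do the work, as an engineer would, in place of code of your own. Each camera call takes 0.05 s, during which the arm holds its last target. There are 200 camera calls.

## Task

Set the zero heading of the little pink robot car: with a fingertip, push its white sensor boom round from one side, without pinching it, until it points straight at the green post, then press the blue button on the car's deck fully down and let it go. The boom must stay pointing at the green post, and both posts, the spare wheel and the screwdriver must stay where they are.

Things in the scene. Friction and masses are not known exactly. Their poses are not given: they have to be found in the camera images.
- car: small two-wheeled robot car, bolted to a black stand and so immovable. Its bright pink upper deck is a round disc 170 mm in diameter with its top 75 mm above the bench; black tyres with yellow hubs stand at its +y and -y sides, out to 102 mm from the centre. Origin: on the bench under the centre of the deck; x ahead, y left, z up.
- boom (a joint): turn of the sensor boom about the vertical axis through the deck's centre, rad: 0 = along the car's +x, positive = counter-clockwise from above; stops at -1.9 and 1.9. Its stiff pivot needs about 0.08 N m (about 1 N at 85 mm from the pivot) and the boom stays where it is left.
- boom_pivot (a point): point on the boom's turning axis, at mid height of the boom (108 mm above the bench). Its x axis points along the boom towards the sensor, z up. From 19 to 135 mm out the boom is a straight white bar 22 mm wide with plain flat sides, 100 to 116 mm above the bench, free to push on, with 25 mm of free space below it over the deck.
- boom_tip (a point): front end of the boom, midway between the two silver sensor cylinders, 150 mm from the pivot and 108 mm above the bench; the boom points from boom_pivot towards boom_tip. Round the pivot is a hub 34 mm in diameter; from 135 to 150 mm out is the blue sensor board, 48 mm wide and 26 mm tall.
- store (a joint): travel of the blue push button, m: 0 = up, 0.006 = fully down. A spring returns it; about 5 N presses it fully down.
- store_top (a point): middle of the top of the blue round button, 26 mm in diameter, in a black housing 40 mm square on the rear (-x) part of the deck, 58 mm behind the boom's pivot; up, it stands 97 mm above the bench, 10 mm above its housing; it is pressed straight down.
- green_post: loose green plastic post, 36 mm in diameter, 125 mm tall overall, standing on a dark steel foot disc 60 mm in diameter and 10 mm thick, about 0.35 kg. Origin: centre of its underside. The boom is to point at this one.
- green_post_top (a point): centre of the green post's top, 125 mm above the bench.
- orange_post: loose orange plastic post, 36 mm in diameter, 125 mm tall overall, standing on a dark steel foot disc 60 mm in diameter and 10 mm thick, about 0.35 kg. Origin: centre of its underside. Not the target.
- spare_wheel: loose spare wheel lying flat, black tyre 65 mm in diameter and 26 mm high with a yellow hub. Origin: centre of its underside.
- screwdriver: loose screwdriver with a red handle, 180 mm long, lying on the bench. Origin: underside, x along its length.
There are look-alikes about, which are no part of the job. Of the things that look like the green_post, the smaller one is meant. Leave any purple look-alike of the car alone.

How it is judged (in metres and radians):
On the way, in this order (a step that is already met when the one before it is completed fails the run):
1. the boom points at the green post, before the button is pressed (y of green_post_top in the frame of boom_pivot between -0.016 and 0.016 m and x of green_post_top in the frame of boom_pivot above 0 m and value of joint store below 0.0015 m), for 0.2 s.
2. the blue button is pressed fully down while the boom points at the green post (y of green_post_top in the frame of boom_pivot between -0.016 and 0.016 m and x of green_post_top in the frame of boom_pivot above 0 m and value of joint store above 0.0045 m), for 0.1 s.
At the end, for the whole second after the job is handed in: The boom is at rest, and its centreline, carried on forward, passes within 16 mm of the green post's axis; the blue button has been pressed (at least 4.5 mm down) after aiming and is up again (within 1.5 mm); the posts, spare wheel and screwdriver are within 12 mm of where they were (all of step 1 and velocity of joint boom between -0.05 and 0.05 rad/s and distance of each of green_post, orange_post, spare_wheel, screwdriver from where it was at the start of the episode below 0.012 m); the robot touches nothing.
It fails at once if green post is moved, knocked over or lifted (more than 12 mm) (distance of green_post from where it was at the start of the episode above 0.012 m).
It fails at once if orange post is moved, knocked over or lifted (more than 12 mm) (distance of orange_post from where it was at the start of the episode above 0.012 m).
It fails at once if spare wheel is moved, knocked over or lifted (more than 12 mm) (distance of spare_wheel from where it was at the start of the episode above 0.012 m).
It fails at once if screwdriver is moved, knocked over or lifted (more than 12 mm) (distance of screwdriver from where it was at the start of the episode above 0.012 m).
It fails at once if the boom is pinched: fingers press with more than 2 N on both its sides at once (contact force between the fingers and boom_c0 above 2 N and contact force between the fingers and boom_c1 above 2 N).
It also fails if it takes over 50 s, if anything falls off the work surface, if the arm or the gripper's body presses on something with over 40 N, if the wrist force passes 120 N, or if a joint passes its speed limit or range.

## Working session

There is one attempt and no reset: what is moved stays moved. The work goes in short steps, Python scripts to look and compute and a tool call to move; the robot and the scene stay as the last step left them, time stands still between calls to the robot, and variables do not carry over. Pictures are saved under pics/ and viewed, at most 10 in all, crops included, and the job is handed in when it is done.

Besides the shell and the picture viewer there is one more tool, called after ">>>" as a command line: name --argument value ..., lists and objects as JSON in quotes. arm_command: Moves the arm, as the interface text tells. Shifts and turns lie within -1 to 1; 1 stands for 120 mm of shift or pi/4 rad of turn. Its arguments: {"type":"object","properties":{"increments":{"type":"array"},"grip_force":{"type":"number"}},"required":["increments"]}

```bash
mkdir -p pics; cat > h.py <<'E'
import numpy as np, cv2
from rig import ctrl
def cam(n):
    c=ctrl.camera_info(n); return [np.array(c[k],float) for k in "KRt"]
def ray(n,p):
    K,R,t=cam(n); d=R.T@np.linalg.inv(K)@np.array([p[0],p[1],1.]); return -R.T@t.ravel(), d/np.linalg.norm(d)
def plane(n,p,z):
    o,d=ray(n,p); return (o+d*(z-o[2])/d[2]).round(1)
def tri(p1,p2):
    o,d=ray("scene",p1); q,e=ray("top",p2)
    s=np.linalg.lstsq(np.c_[d,-e],q-o,rcond=None)[0]; a,b=o+d*s[0],q+e*s[1]
    return ((a+b)/2).round(1),np.linalg.norm(a-b).round(1)
def proj(n,X):
    K,R,t=cam(n); q=K@(R@np.array(X,float)+t.ravel()); return (q[:2]/q[2]).round(1)
E
python3 - <<'E'
from h import *
for n in("scene","top"):
    im=ctrl.capture(n); cv2.imwrite(f"pics/{n}0.png",im[:,:,::-1])
    print(n,ray(n,(320,200)))
print(ctrl.sense())
E
```

```text
scene (array([917.79882444, 684.01907024, 870.36715517]), array([-0.39169759, -0.59210478, -0.70426197]))
top (array([397.32814593,  12.24446778, 906.04124163]), array([ 0.11724239,  0.02564038, -0.99277228]))
{'time_s': 0.1, 'joints': array([ 1.04958343e+00,  3.13387250e-01,  1.49833739e+00, -1.22634611e-05,
        1.33101402e+00, -2.23382603e-01]), 'dq': array([-9.45810958e-04, -1.41118028e-03, -1.49816749e-03, -4.84788369e-05,
       -1.88173894e-03, -1.31957768e-05]), 'tau': array([ 1.71432817e-03, -4.12904048e+01, -2.60144949e+01, -3.09958223e-04,
        3.06666378e-03,  1.88273742e-05]), 'eef_pos': array([153.93258671, 501.65321461, 199.00473598]), 'ee_rot': array([-2.02886439e-04,  1.48363906e-01,  9.88932669e-01, -5.35915751e-04]), 'force': array([ 0.42611485, -0.08714678, -0.21546537]), 'wrist_torque': array([ 0.03483391,  0.00914733, -0.0493877 ]), 'grip_force': 0.0, 'grip_width': 0.9960131778276881}
```

View pics/scene0.png

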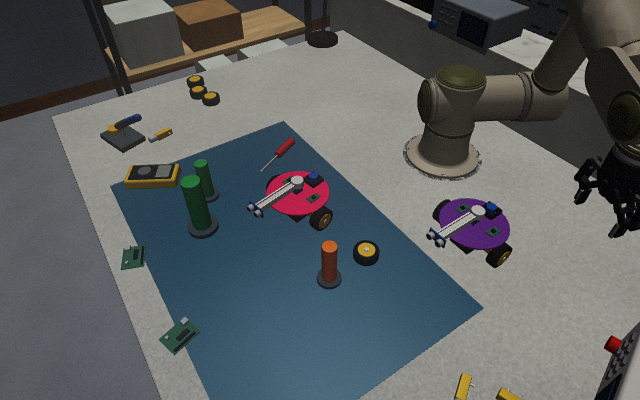

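View pics/top0.png

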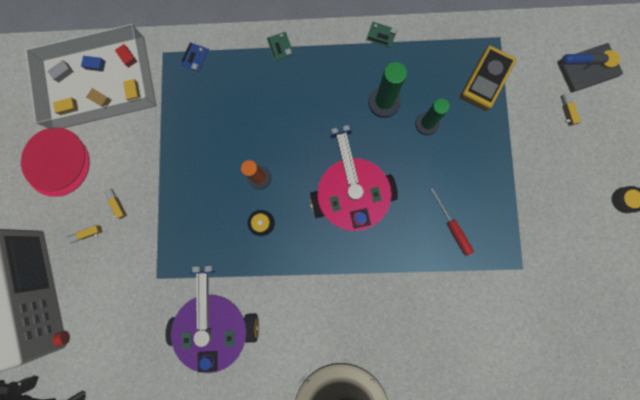

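The scene view shows the small green post at (204,180), the large one at (197,205), the pink car at (298,193), the orange post at (330,262), the wheel at (366,252) and the screwdriver at (280,153). The top view shows the small green post at (433,115), the large one at (388,90), the pink car at (355,193) and the purple car at (207,333).

Candidates (top view):
- **Green posts:** large (388,90), small (433,115). I choose the small one.
- **Cars:** pink (355,193), purple (207,333), and a pink round lid (55,160). I choose the pink car with the boom.
- **Blue buttons:** (360,218) on the pink car, (207,363) on the purple one. I choose the first.

Next is a close crop to check these.

```bash
python3 - <<'E'
from h import *
a=cv2.imread("pics/top0.png"); b=cv2.imread("pics/scene0.png")
A=cv2.resize(a[60:240,300:460],None,fx=3,fy=3,interpolation=cv2.INTER_CUBIC)
B=cv2.resize(b[145:245,180:340],None,fx=2,fy=2,interpolation=cv2.INTER_CUBIC)
out=np.zeros((540,800,3),np.uint8); out[:,:480]=A; out[:200,480:]=B
cv2.imwrite("pics/crop.png",out)
for n,im in(("top",a),("scene",b)):
    hsv=cv2.cvtColor(im,cv2.COLOR_BGR2HSV)
    for c,lo,hi in(("green",(55,120,40),(80,255,255)),("blue",(108,150,70),(125,255,255)),("pink",(165,150,80),(179,255,255)),("orange",(3,150,60),(14,255,255)),("white",(0,0,150),(179,60,255)),("yellow",(15,150,90),(32,255,255))):
        m=cv2.inRange(hsv,lo,hi); N,_,st,ce=cv2.connectedComponentsWithStats(m)
        for i in range(1,N):
            if st[i,4]>25 and (n=="scene" and 150<ce[i][0]<400 and 120<ce[i][1]<300 or n=="top" and 230<ce[i][0]<480 and 50<ce[i][1]<270): print(n,c,st[i],ce[i].round(1))
E
```

```text
top green [377  62  30  47 776] [392.  83.]
top green [424  98  26  31 355] [437.5 111.5]
top blue [357 213   9   9  61] [360.7 217.3]
top pink [ 317  159   75   71 2978] [353.3 193.3]
top pink [449 220  16  25 104] [456.  230.2]
top orange [242 161  23  22 298] [252.3 170.9]
top white [337 134  26  65 641] [349.4 168.1]
top yellow [251 213  18  19 228] [259.6 222.4]
scene green [194 159  13  13 101] [199.7 163.4]
scene green [180 170  31  60 803] [195.2 197.3]
scene blue [309 172   9   7  44] [313.  174.9]
scene pink [266 171  45  25 325] [283.  180.1]
scene pink [ 271  180   59   35 1095] [302.8 200.2]
scene orange [322 240  16  42 494] [329.1 259.7]
scene white [174 118  22  14 100] [185.4 123.8]
scene white [227 123  10   9  26] [231.7 128. ]
scene white [210 133  29  14  78] [219.7 139.9]
scene white [149 137  62  27 224] [181.2 154.3]
scene white [291 176  12   8  76] [296.7 179.3]
scene white [256 182  34  22  40] [272. 193.]
scene white [257 184  37  24 150] [274.9 195.6]
scene yellow [155 127  16   9  49] [162.6 130.8]
scene yellow [124 164  55  19 240] [152.7 176.7]
scene yellow [358 243  18  14 178] [366.1 249.3]
```

View pics/crop.png

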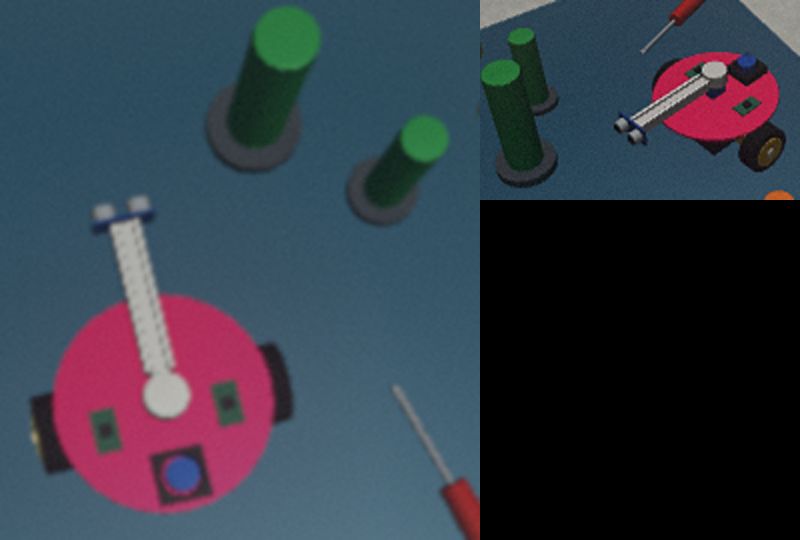

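The crop confirms the choices. The small green post's top is at about (441,106) in the top view and (201,163) in the scene view. The boom runs from the hub at (355.7,191.3) to the sensor at (341,132), well left of the post, and the button is at (360.7,218).

```bash
python3 - <<'E'
from h import *
P={}
for n,roi in(("top",(420,90,460,140)),("scene",(190,155,218,185))):
    im=cv2.imread(f"pics/{n}0.png"); hsv=cv2.cvtColor(im,cv2.COLOR_BGR2HSV)
    def cen(lo,hi,r):
        m=cv2.inRange(hsv,lo,hi); k=np.zeros_like(m); k[r[1]:r[3],r[0]:r[2]]=255
        N,_,st,ce=cv2.connectedComponentsWithStats(m&k); i=1+np.argmax(st[1:,4]); print(n,st[i]); return ce[i]
    P[n,"post"]=cen((50,110,100),(85,255,255),roi)
    P[n,"btn"]=cen((105,130,90),(128,255,255),(345,205,375,232) if n=="top" else (304,168,325,186))
    P[n,"hub"]=cen((0,0,140),(179,70,255),(347,183,365,201) if n=="top" else (288,172,306,186))
    P[n,"orange"]=cen((3,150,140),(16,255,255),(235,150,280,190) if n=="top" else (315,235,345,285))
for k in("post","btn","hub","orange"): print(k,P["scene",k].round(1),P["top",k].round(1),*tri(P["scene",k],P["top",k]), "top@z",plane("top",P["top",k],{"post":125,"btn":97,"hub":118,"orange":125}[k]))
# boom edges in top view
im=cv2.imread("pics/top0.png"); hsv=cv2.cvtColor(im,cv2.COLOR_BGR2HSV)
m=cv2.inRange(hsv,(0,0,120),(179,80,255)); m[:138]=0;m[180:]=0;m[:,:325]=0;m[:,370:]=0
ys,xs=np.nonzero(m); pts=np.array([plane("top",(x,y),116)[:2] for x,y in zip(xs,ys)],np.float32)
vx,vy,x0,y0=cv2.fitLine(pts,cv2.DIST_L2,0,.01,.01).ravel(); print("boom line",vx,vy,x0,y0,len(pts),np.arctan2(vy,vx))
for nm,p,z in(("tip",(341,132.5),108),("wheelR",(395,187),40),("wheelL",(317,205),40),("drvtip",(432,189),5),("bigpost",(396,72.5),160),("spare",(260,222),26)): print(nm,plane("top",p,z))
E
```

```text
top [434  99  16  15 183]
top [356 213  10  10  78]
top [348 183  15  16 193]
top [242 161  15  15 175]
scene [190 175  10  10  86]
scene [309 172   9   6  44]
scene [291 176  12   8  78]
scene [322 240  15  13 146]
post [193.9 179.5] [441.3 105.6] [ 715.4 -264.5   60. ] 0.7 top@z [ 691.3 -243.4  125. ]
btn [313.  174.8] [360.7 217.3] [450.6 -56.1  98.4] 0.5 top@z [450.9 -56.4  97. ]
hub [296.5 179.4] [355.  190.6] [508.3 -44.7 119.5] 0.1 top@z [508.4 -44.8 118. ]
orange [329.  245.9] [248.6 167.7] [566.9 188.3 125.2] 0.1 top@z [567.  188.3 125. ]
boom line 0.98093015 0.19436063 581.54236 -30.720179 446 0.1956056
tip [644.2 -19.5 108. ]
wheelR [ 524.9 -146.7   40. ]
wheelL [487.7  42.2  40. ]
drvtip [ 521.8 -244.3    5. ]
bigpost [ 756.5 -140.8  160. ]
spare [452.1 183.4  26. ]
```

The scene-view post mask caught the big post, so I'll recheck that before pushing. Bearings: boom now 0.196 rad, target about -0.827 rad world, so I push clockwise from the boom's left side.

>>> arm_command --increments '[{"offset":[-0.284,-0.17,0],"dr":[0,0,0],"hand":-1},{"offset":[-0.284,-0.17,0],"dr":[0,0,0],"hand":-1},{"offset":[-0.284,-0.17,0],"dr":[0,0,0],"hand":-1},{"offset":[-0.284,-0.17,0],"dr":[0,0,0],"hand":-1},{"offset":[-0.284,-0.17,0],"dr":[0,0,0],"hand":-1},{"offset":[-0.284,-0.17,0],"dr":[0,0,0],"hand":-1},{"offset":[-0.284,-0.17,0],"dr":[0,0,0],"hand":-1},{"offset":[-0.284,-0.17,0],"dr":[0,0,0],"hand":-1}]'

```text
time_s: 0.9
eef_pos: [367.5, 264.5, 199.4]
ee_rot: [-0.0, 0.148, 0.989, -0.0]
force: [-0.2, 0.8, -0.3]
grip_width: 0.004
grip_force: 0.0
```

```bash
cat >> h.py <<'E'
from scipy.spatial.transform import Rotation as Ro
def state():
    s=ctrl.sense(); q=s["ee_rot"]; return s,Ro.from_quat([q[1],q[2],q[3],q[0]]).as_matrix()
def togo(X):
    s,R=state(); return (R.T@(np.array(X)-s["eef_pos"])/120).round(3)
E
python3 - <<'E'
from h import *
im=cv2.imread("pics/scene0.png"); m=cv2.inRange(cv2.cvtColor(im,cv2.COLOR_BGR2HSV),(50,110,40),(85,255,255))
m[:, :192]=0; m[:,212:]=0; m[:155]=0; m[170:]=0
v=im[:,:,1].astype(float); mm=(m>0)&(v>v[m>0].max()*.75)
ys,xs=np.nonzero(mm); p=((xs.min()+xs.max())/2,(ys.min()+ys.max())/2); print(p,len(xs),tri(p,(441.3,105.6)))
s,R=state(); print(s["time_s"],s["eef_pos"],R.round(3).tolist(),s["grip_width"])
print("to go",togo([585,15,199]))
E
```

```text
(np.float64(200.0), np.float64(162.5)) 81 (array([ 691.5, -243.5,  125.2]), np.float64(0.4))
0.9 [367.52486549 264.46391782 199.3735539 ] [[-0.956, 0.293, -0.0], [0.293, 0.956, -0.0], [0.0, -0.0, -1.0]] 0.004348968424390318
to go [-2.343 -1.456  0.003]
```

>>> arm_command --increments '[{"offset":[-0.293,-0.182,0],"dr":[0,0,0],"hand":-1},{"offset":[-0.293,-0.182,0],"dr":[0,0,0],"hand":-1},{"offset":[-0.293,-0.182,0],"dr":[0,0,0],"hand":-1},{"offset":[-0.293,-0.182,0],"dr":[0,0,0],"hand":-1},{"offset":[-0.293,-0.182,0],"dr":[0,0,0],"hand":-1},{"offset":[-0.293,-0.182,0],"dr":[0,0,0],"hand":-1},{"offset":[-0.293,-0.182,0],"dr":[0,0,0],"hand":-1},{"offset":[-0.293,-0.182,0],"dr":[0,0,0],"hand":-1}]'

```text
time_s: 1.7
eef_pos: [585.2, 14.8, 199.1]
ee_rot: [-0.0, 0.148, 0.989, 0.0]
force: [1.5, 0.8, 0.2]
grip_width: -0.002
grip_force: 0.0
```

>>> arm_command --increments '[{"offset":[0,0,0.2],"dr":[0,0,0],"hand":-1},{"offset":[0,0,0.2],"dr":[0,0,0],"hand":-1},{"offset":[0,0,0.2],"dr":[0,0,0],"hand":-1},{"offset":[0,0,0.15],"dr":[0,0,0],"hand":-1},{"offset":[0,0,0.09],"dr":[0,0,0],"hand":-1},{"offset":[0,0,0],"dr":[0,0,0],"hand":-1}]'

```text
time_s: 2.3
eef_pos: [583.7, 16.4, 97.3]
ee_rot: [-0.001, 0.148, 0.989, 0.0]
force: [0.7, 0.0, 0.2]
grip_width: 0.004
grip_force: 0.0
```

```bash
python3 - <<'E'
from h import *
s,R=state(); print(s["eef_pos"],s["force"])
c=np.array([508.4,-44.8]); e=s["eef_pos"][:2]-c
# tool-centre path: keep 90 mm out, offset d left of the boom; increments between waypoints
prev=s["eef_pos"]
for th in np.linspace(.196,-.80,13):
    u=np.array([np.cos(th),np.sin(th)]); n=np.array([-u[1],u[0]]); yt=R[:2,1]; xt=R[:2,0]
    d=11+14.5*abs(n@yt)+11*abs(n@xt)
    X=np.r_[c+88*u+d*n,101]; print(round(th,3),X.round(1),(R.T@(X-prev)/120).round(3)); prev=X
E
```

```text
[583.70601706  16.42600824  97.33462596] [0.66597593 0.01590625 0.2180931 ]
0.196 [589.1   0.8 101. ] [-0.081 -0.112 -0.031]
0.113 [592.6  -6.4 101. ] [-0.046 -0.048 -0.   ]
0.03 [595.5 -13.9 101. ] [-0.042 -0.053 -0.   ]
-0.053 [597.7 -21.8 101. ] [-0.037 -0.057 -0.   ]
-0.136 [599.3 -29.9 101. ] [-0.032 -0.061 -0.   ]
-0.219 [600.  -38.2 101. ] [-0.026 -0.064 -0.   ]
-0.302 [600.  -46.6 101. ] [-0.02  -0.067 -0.   ]
-0.385 [599.9 -53.4 101. ] [-0.015 -0.054 -0.   ]
-0.468 [599.2 -60.3 101. ] [-0.011 -0.057 -0.   ]
-0.551 [597.9 -67.2 101. ] [-0.007 -0.058  0.   ]
-0.634 [596.1 -74.1 101. ] [-0.002 -0.06   0.   ]
-0.717 [593.6 -81.  101. ] [ 0.003 -0.061  0.   ]
-0.8 [590.5 -87.7 101. ] [ 0.008 -0.061  0.   ]
```

>>> arm_command --increments '[{"offset":[-0.04,-0.056,0],"dr":[0,0,0],"hand":-1},{"offset":[-0.041,-0.056,0],"dr":[0,0,0],"hand":-1},{"offset":[-0.046,-0.048,0],"dr":[0,0,0],"hand":-1},{"offset":[-0.042,-0.053,0],"dr":[0,0,0],"hand":-1},{"offset":[-0.037,-0.057,0],"dr":[0,0,0],"hand":-1},{"offset":[-0.032,-0.061,0],"dr":[0,0,0],"hand":-1},{"offset":[-0.026,-0.064,0],"dr":[0,0,0],"hand":-1},{"offset":[0,0,0],"dr":[0,0,0],"hand":-1}]'

```text
time_s: 3.1
eef_pos: [600.9, -39.4, 98.6]
ee_rot: [0.0, 0.149, 0.989, -0.0]
force: [-0.4, -0.1, -0.2]
grip_width: -0.003
grip_force: 0.0
```

```bash
python3 - <<'E'
from h import *
s,R=state(); print(s["eef_pos"],s["force"])
im=ctrl.capture("top")[:,:,::-1]; im2=ctrl.capture("scene")[:,:,::-1]
o=np.zeros((400,800,3),np.uint8); o[:,:400]=cv2.resize(im[60:260,280:480],(400,400)); o[:320,400:]=cv2.resize(im2[130:290,160:360],(400,320)); cv2.imwrite("pics/c1.png",o)
E
```

```text
[600.87693743 -39.42997588  98.64971742] [-0.3833183  -0.06246875 -0.24615283]
```

View pics/c1.png

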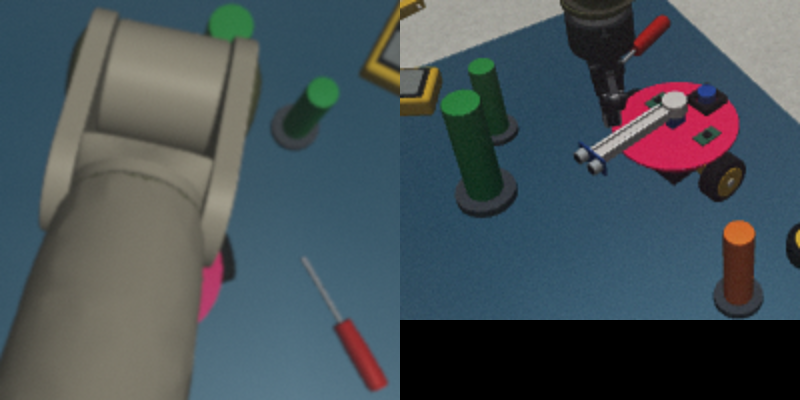

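The scene half of the picture shows the finger near (612,115) in the crop. The boom looks unmoved, with its tip at crop (590,160). I'll compare the projected TCP with the picture.

```bash
python3 - <<'E'
from h import *
s,R=state(); p=s["eef_pos"]
print("tcp scene",proj("scene",p),"crop",(proj("scene",p)-[160,130])*2+[400,0])
for r in(0,90,150):
    X=[508.4+r*.981,-44.8+r*.194,116]; print(r,X,proj("scene",X),(proj("scene",X)-[160,130])*2+[400,0],proj("top",X))
im=cv2.cvtColor(ctrl.capture("scene"),cv2.COLOR_RGB2BGR); cv2.imwrite("pics/s2.png",im)
c=cv2.resize(im[150:230,230:350],(750,500),interpolation=cv2.INTER_CUBIC); cv2.imwrite("pics/c2.png",c)
E
```

```text
tcp scene [267.1 200.6] crop [614.2 141.2]
0 [508.4, -44.8, 116] [296.5 180.3] [673.  100.6] [354.9 190.8]
90 [596.6899999999999, -27.339999999999996, 116] [270.1 197.6] [620.2 135.2] [345.4 151.9]
150 [655.55, -15.699999999999996, 116] [251.2 209.9] [582.4 159.8] [339.2 126.6]
```

View pics/c2.png

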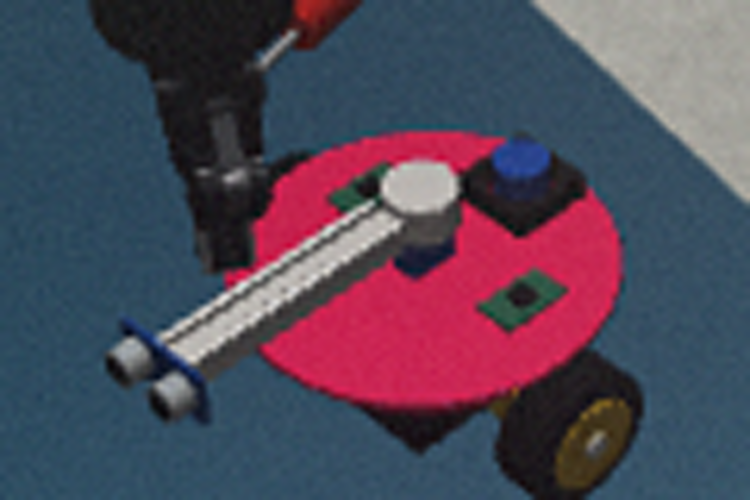

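The crop shows the boom unmoved, with the fingertips ending at crop (230,270), which is pixel (267,193). That's about 7 px above the projected TCP, so the real tips seem to sit roughly 15-20 mm behind the reported TCP and slid over the boom. I'll lift, go back to the left side and measure the tip there.

>>> arm_command --increments '[{"offset":[0,0,-0.15],"dr":[0,0,0],"hand":-1},{"offset":[0,0,-0.15],"dr":[0,0,0],"hand":-1},{"offset":[0.12,0.18,0],"dr":[0,0,0],"hand":-1},{"offset":[0.12,0.18,0],"dr":[0,0,0],"hand":-1},{"offset":[0.05,0.12,0],"dr":[0,0,0],"hand":-1},{"offset":[0,0,0.13],"dr":[0,0,0],"hand":-1},{"offset":[0,0,0.13],"dr":[0,0,0],"hand":-1},{"offset":[0,0,0],"dr":[0,0,0],"hand":-1}]'

```text
time_s: 4.05
eef_pos: [583.5, 27.4, 101.6]
ee_rot: [-0.002, 0.148, 0.989, -0.0]
force: [-0.5, -0.1, -0.1]
grip_width: 0.002
grip_force: 0.0
```

```bash
python3 - <<'E'
from h import *
s,R=state(); p=s["eef_pos"]; print(p,s["joints"].round(3),s["grip_width"])
for dz in(0,10,20): print("tcp +",dz,proj("scene",p+[0,0,dz]),(proj("scene",p+[0,0,dz])-[230,130])*6.25)
im=cv2.cvtColor(ctrl.capture("scene"),cv2.COLOR_RGB2BGR); cv2.imwrite("pics/s3.png",im)
c=cv2.resize(im[130:220,230:350],(750,562),interpolation=cv2.INTER_CUBIC); cv2.imwrite("pics/c3.png",c)
E
```

```text
[583.4965093   27.42321143 101.60416901] [-0.153  0.532  1.439 -0.     1.174 -1.427] 0.001982561859843684
tcp + 0 [286.1 212.6] [350.625 516.25 ]
tcp + 10 [285.9 209.7] [349.375 498.125]
tcp + 20 [285.6 206.9] [347.5   480.625]
```

View pics/c3.png

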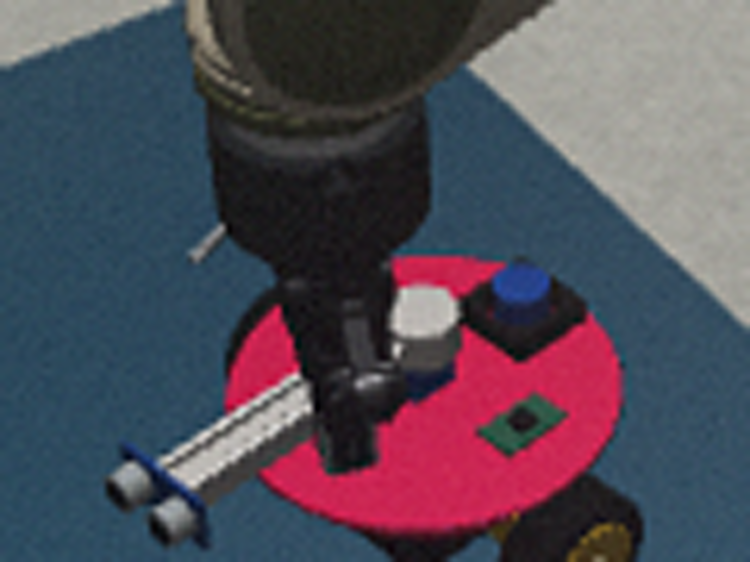

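The tips end at crop (350,468), but the reported TCP projects to (350,516). That agrees with tips about 25 mm behind the TCP. Outside the deck edge I can safely drop to a reported z of about 79 and try a short push.

>>> arm_command --increments '[{"offset":[0,0,0.1],"dr":[0,0,0],"hand":-1},{"offset":[0,0,0.09],"dr":[0,0,0],"hand":-1},{"offset":[-0.037,-0.066,0],"dr":[0,0,0],"hand":-1},{"offset":[-0.037,-0.066,0],"dr":[0,0,0],"hand":-1},{"offset":[-0.036,-0.066,0],"dr":[0,0,0],"hand":-1},{"offset":[-0.046,-0.048,0],"dr":[0,0,0],"hand":-1},{"offset":[-0.042,-0.053,0],"dr":[0,0,0],"hand":-1},{"offset":[-0.037,-0.057,0],"dr":[0,0,0],"hand":-1}]'

```text
time_s: 4.9
eef_pos: [599.2, -22.7, 80.8]
ee_rot: [0.0, 0.148, 0.989, 0.0]
force: [-0.0, 1.4, 0.9]
grip_width: 0.001
grip_force: 0.5
```

```bash
python3 - <<'E'
from h import *
s,R=state(); p=s["eef_pos"]; print(p,s["force"].round(2))
for dz in(0,10,20): print("tcp +",dz,(proj("scene",p+[0,0,dz])-[230,130])*6.25)
im=cv2.cvtColor(ctrl.capture("scene"),cv2.COLOR_RGB2BGR); cv2.imwrite("pics/s4.png",im)
c=cv2.resize(im[130:220,230:350],(750,562),interpolation=cv2.INTER_CUBIC); cv2.imwrite("pics/c4.png",c)
E
```

```text
[599.15958657 -22.73795121  80.80912746] [-0.01  1.38  0.92]
tcp + 0 [258.125 493.125]
tcp + 10 [256.25  475.625]
tcp + 20 [253.75  458.125]
```

View pics/c4.png

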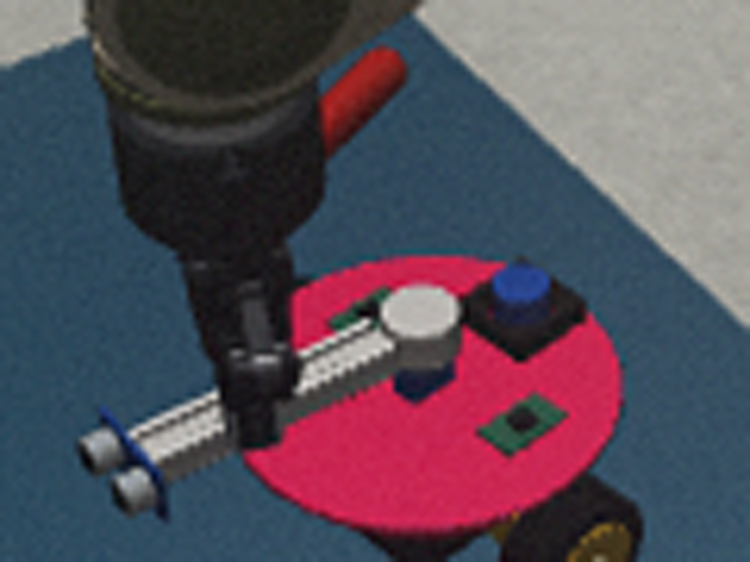

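The boom now moves with the finger, with its tip at crop (110,470), and the tip offset of about 27 mm shows again. I'll continue the push, slightly lower.

>>> arm_command --increments '[{"offset":[-0.032,-0.061,0.02],"dr":[0,0,0],"hand":-1},{"offset":[-0.026,-0.064,0.02],"dr":[0,0,0],"hand":-1},{"offset":[-0.02,-0.067,0],"dr":[0,0,0],"hand":-1},{"offset":[-0.015,-0.054,0],"dr":[0,0,0],"hand":-1},{"offset":[-0.011,-0.057,0],"dr":[0,0,0],"hand":-1},{"offset":[-0.007,-0.058,0],"dr":[0,0,0],"hand":-1},{"offset":[-0.002,-0.06,0],"dr":[0,0,0],"hand":-1},{"offset":[0,0,0],"dr":[0,0,0],"hand":-1}]'

```text
time_s: 5.75
eef_pos: [597.3, -75.5, 77.4]
ee_rot: [0.001, 0.149, 0.989, -0.0]
force: [-3.3, 0.7, 11.6]
grip_width: -0.005
grip_force: 7.5
```

```bash
cat >> h.py <<'E'
def boomscene(im,lohub=25):
    # bright white strip of the boom's top, outside the hub, cast onto z=116
    hsv=cv2.cvtColor(im,cv2.COLOR_BGR2HSV); m=cv2.inRange(hsv,(0,0,110),(179,70,255))
    ys,xs=np.nonzero(m); P=np.array([plane("scene",(x,y),116)[:2] for x,y in zip(xs,ys)])
    c=np.array([508.4,-44.8]); d=P-c; r=np.hypot(*d.T); a=np.arctan2(d[:,1],d[:,0])
    k=(r>lohub)&(r<132)&(abs(a)<1.2); return P[k],r[k],a[k]
E
python3 - <<'E'
from h import *
s,R=state(); p=s["eef_pos"]; print(p,s["force"].round(2))
im=cv2.cvtColor(ctrl.capture("scene"),cv2.COLOR_RGB2BGR); cv2.imwrite("pics/s5.png",im)
for f in("scene0","s5"):
    P,r,a=boomscene(cv2.imread(f"pics/{f}.png")); 
    for lo in range(25,130,15):
        k=(r>=lo)&(r<lo+15); print(f,lo,k.sum(),np.median(a[k]).round(3) if k.any() else "",(np.ptp(a[k])*(lo+7)).round(0) if k.any() else "")
c=cv2.resize(im[130:220,230:350],(750,562),interpolation=cv2.INTER_CUBIC); cv2.imwrite("pics/c5.png",c)
E
```

```text
[597.29172595 -75.48775296  77.40281822] [-3.29  0.68 11.64]Traceback (most recent call last):
  File "<stdin>", line 5, in <module>
  File "h.py", line 23, in boomscene
    ys,xs=np.nonzero(m); P=np.array([plane("scene",(x,y),116)[:2] for x,y in zip(xs,ys)])
                                     ~~~~~^^^^^^^^^^^^^^^^^^^
  File "h.py", line 8, in plane
    o,d=ray(n,p); return (o+d*(z-o[2])/d[2]).round(1)
        ~~~^^^^^
  File "h.py", line 6, in ray
    K,R,t=cam(n); d=R.T@np.linalg.inv(K)@np.array([p[0],p[1],1.]); return -R.T@t.ravel(), d/np.linalg.norm(d)
          ~~~^^^
  File "h.py", line 4, in cam
    c=ctrl.camera_info(n); return [np.array(c[k],float) for k in "KRt"]
ValueError: time passes only in moves, steps and waits
```

```bash
sed -i 's/^def cam(n):/import functools\n@functools.lru_cache\ndef cam(n):/' h.py
python3 - <<'E'
from h import *
for f in("scene0","s5"):
    P,r,a=boomscene(cv2.imread(f"pics/{f}.png")); 
    for lo in range(25,130,20):
        k=(r>=lo)&(r<lo+20); print(f,lo,k.sum(),np.median(a[k]).round(3) if k.any() else "",(np.ptp(a[k])*(lo+10)).round(0) if k.any() else "")
im=cv2.imread("pics/s5.png")
c=cv2.resize(im[130:220,230:350],(750,562),interpolation=cv2.INTER_CUBIC); cv2.imwrite("pics/c5.png",c)
E
```

```text
scene0 25 37 0.232 26.0
scene0 45 35 0.206 22.0
scene0 65 37 0.207 20.0
scene0 85 40 0.202 136.0
scene0 105 45 0.2 168.0
scene0 125 13 0.2 22.0
s5 25 37 -0.52 26.0
s5 45 34 -0.543 18.0
s5 65 26 -0.502 21.0
s5 85 4 -0.824 11.0
s5 105 31 -0.539 21.0
s5 125 14 -0.516 21.0
```

View pics/c5.png

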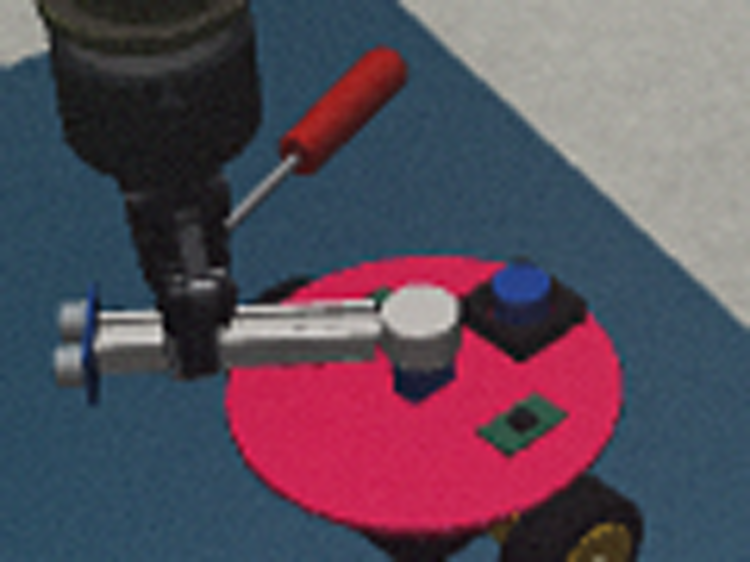

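The boom is at about -0.53 rad (tip at crop (75,345)) and the fingertip is against its near side. The 12 N upward force suggests the rear knuckle rests on the boom's top after I lowered, so I'll raise 6 mm and continue.

>>> arm_command --increments '[{"offset":[0,0,-0.05],"dr":[0,0,0],"hand":-1},{"offset":[0.003,-0.06,0],"dr":[0,0,0],"hand":-1},{"offset":[0.008,-0.06,0],"dr":[0,0,0],"hand":-1},{"offset":[0,0,0],"dr":[0,0,0],"hand":-1}]'

```text
time_s: 6.2
eef_pos: [591.1, -88.9, 81.6]
ee_rot: [-0.0, 0.149, 0.989, -0.0]
force: [-0.4, 0.3, -0.2]
grip_width: -0.001
grip_force: 0.1
```

```bash
cat > look.py <<'E'
from h import *
import sys
n=sys.argv[1]; s,R=state(); print(s["time_s"],s["eef_pos"].round(1),s["force"].round(2))
im=cv2.cvtColor(ctrl.capture("scene"),cv2.COLOR_RGB2BGR); cv2.imwrite(f"pics/{n}.png",im)
P,r,a=boomscene(im)
for lo in range(25,130,20):
    k=(r>=lo)&(r<lo+20); print(lo,k.sum(),np.median(a[k]).round(3) if k.any() else "")
cv2.imwrite(f"pics/{n}c.png",cv2.resize(im[130:220,230:350],(750,562),interpolation=cv2.INTER_CUBIC))
E
python3 look.py s6
```

```text
6.2 [591.1 -88.9  81.6] [-0.4   0.35 -0.2 ]
25 32 -0.721
45 39 -0.689
65 32 -0.712
85 2 -1.026
105 30 -0.709
125 13 -0.698
```

>>> arm_command --increments '[{"offset":[0.02,-0.038,0],"dr":[0,0,0],"hand":-1},{"offset":[0.02,-0.038,0],"dr":[0,0,0],"hand":-1},{"offset":[0,0,0],"dr":[0,0,0],"hand":-1}]'

```text
time_s: 6.55
eef_pos: [583.9, -95.6, 81.9]
ee_rot: [-0.0, 0.149, 0.989, -0.0]
force: [-0.5, 0.4, -0.6]
grip_width: 0.002
grip_force: 0.1
```

```bash
python3 look.py s7
```

```text
6.55 [583.9 -95.6  81.9] [-0.5   0.42 -0.58]
25 34 -0.803
45 34 -0.808
65 35 -0.825
85 1 -1.133
105 26 -0.811
125 12 -0.823
```

The boom is within about 0.01 rad of the target. I'll back off, lift clear and check with both cameras.

>>> arm_command --increments '[{"offset":[-0.05,0.08,0],"dr":[0,0,0],"hand":-1},{"offset":[-0.05,0.08,0],"dr":[0,0,0],"hand":-1},{"offset":[-0.05,0.08,0],"dr":[0,0,0],"hand":-1},{"offset":[0,0,-0.3],"dr":[0,0,0],"hand":-1},{"offset":[0,0,-0.3],"dr":[0,0,0],"hand":-1},{"offset":[0,0,-0.3],"dr":[0,0,0],"hand":-1},{"offset":[0,0,0],"dr":[0,0,0],"hand":-1}]'

```text
time_s: 7.3
eef_pos: [612.4, -72.5, 195.2]
ee_rot: [0.005, 0.148, 0.989, -0.001]
force: [0.2, -0.1, 0.3]
grip_width: -0.0
grip_force: 0.0
```

>>> arm_command --increments '[{"offset":[0.2,0.32,0],"dr":[0,0,0],"hand":-1},{"offset":[0.2,0.32,0],"dr":[0,0,0],"hand":-1},{"offset":[0.2,0.32,0],"dr":[0,0,0],"hand":-1},{"offset":[0.2,0.32,0],"dr":[0,0,0],"hand":-1},{"offset":[0.2,0.32,0],"dr":[0,0,0],"hand":-1},{"offset":[0.2,0.32,0],"dr":[0,0,0],"hand":-1},{"offset":[0,0,0],"dr":[0,0,0],"hand":-1}]'

```text
time_s: 8.0
eef_pos: [538.1, 194.9, 189.3]
ee_rot: [-0.001, 0.145, 0.989, 0.0]
force: [0.3, -0.5, -1.2]
grip_width: -0.002
grip_force: 0.0
```

```bash
cat > chk.py <<'E'
from h import *
import sys,subprocess
s,R=state(); print(s["time_s"],s["eef_pos"].round(1))
im=cv2.cvtColor(ctrl.capture("top"),cv2.COLOR_RGB2BGR); cv2.imwrite("pics/%s.png"%sys.argv[1],im)
m=cv2.inRange(cv2.cvtColor(im,cv2.COLOR_BGR2HSV),(0,0,120),(179,80,255))
ys,xs=np.nonzero(m); P=np.array([plane("top",(x,y),116)[:2] for x,y in zip(xs,ys)]); c=np.array([508.4,-44.8]); d=P-c; r=np.hypot(*d.T); a=np.arctan2(d[:,1],d[:,0])
for lo in range(25,130,20):
    k=(r>=lo)&(r<lo+20)&(abs(a+.8)<.5); print(lo,k.sum(),np.median(a[k]).round(3) if k.any() else "")
print("want",np.arctan2(-243.5+44.8,691.4-508.4).round(3),"button togo (tool units)",togo([450.7,-56.2,s["eef_pos"][2]]))
E
python3 chk.py t8; python3 look.py s8
```

```text
8.0 [538.1 194.9 189.3]
25 98 -0.829
45 96 -0.826
65 94 -0.824
85 95 -0.822
105 96 -0.822
125 62 -0.815
want -0.827 button togo (tool units) [ 1.050e-01 -2.196e+00  1.000e-03]
8.05 [539.  192.4 189.3] [ 0.95 -0.66  0.64]
25 34 -0.803
45 36 -0.808
65 39 -0.825
85 41 -0.827
105 41 -0.835
125 12 -0.823
```

Both views put the boom at about -0.823 rad against the wanted -0.827. Next is the button.

>>> arm_command --increments '[{"offset":[0.015,-0.314,0],"dr":[0,0,0],"hand":-1},{"offset":[0.015,-0.314,0],"dr":[0,0,0],"hand":-1},{"offset":[0.015,-0.314,0],"dr":[0,0,0],"hand":-1},{"offset":[0.015,-0.314,0],"dr":[0,0,0],"hand":-1},{"offset":[0.015,-0.314,0],"dr":[0,0,0],"hand":-1},{"offset":[0.015,-0.314,0],"dr":[0,0,0],"hand":-1},{"offset":[0.015,-0.314,0],"dr":[0,0,0],"hand":-1},{"offset":[0,0,0],"dr":[0,0,0],"hand":-1}]'

```text
time_s: 8.9
eef_pos: [449.5, -62.8, 189.7]
ee_rot: [-0.0, 0.151, 0.988, -0.0]
force: [0.5, 0.1, 0.1]
grip_width: -0.0
grip_force: 0.0
```

```bash
python3 -c "
from h import *
print(togo([450.7,-56.2,100]),state()[0]['eef_pos'])"
```

```text
[0.007 0.057 0.747] [449.48013594 -62.84788124 189.69305631]
```

>>> arm_command --increments '[{"offset":[0.007,0.055,0],"dr":[0,0,0],"hand":-1},{"offset":[0,0,0.25],"dr":[0,0,0],"hand":-1},{"offset":[0,0,0.25],"dr":[0,0,0],"hand":-1},{"offset":[0,0,0.25],"dr":[0,0,0],"hand":-1},{"offset":[0,0,0.1],"dr":[0,0,0],"hand":-1},{"offset":[0,0,0],"dr":[0,0,0],"hand":-1},{"offset":[0,0,0],"dr":[0,0,0],"hand":-1}]'

```text
time_s: 9.6
eef_pos: [452.1, -51.7, 88.3]
ee_rot: [0.0, 0.148, 0.989, 0.0]
force: [-0.1, -0.3, 0.6]
grip_width: -0.004
grip_force: 0.0
```

```bash
python3 look.py s9; python3 -c "
from h import *
p=state()[0]['eef_pos']
for dz in (0,27): print((proj('scene',p+[0,0,dz])-[230,130])*6.25)"
```

```text
9.6 [452.1 -51.7  88.3] [-0.1  -0.27  0.56]
25 34 -0.803
45 35 -0.803
65 38 -0.821
85 40 -0.83
105 40 -0.832
125 11 -0.82
[520.625 303.75 ]
[519.375 256.25 ]
```

View pics/s9c.png

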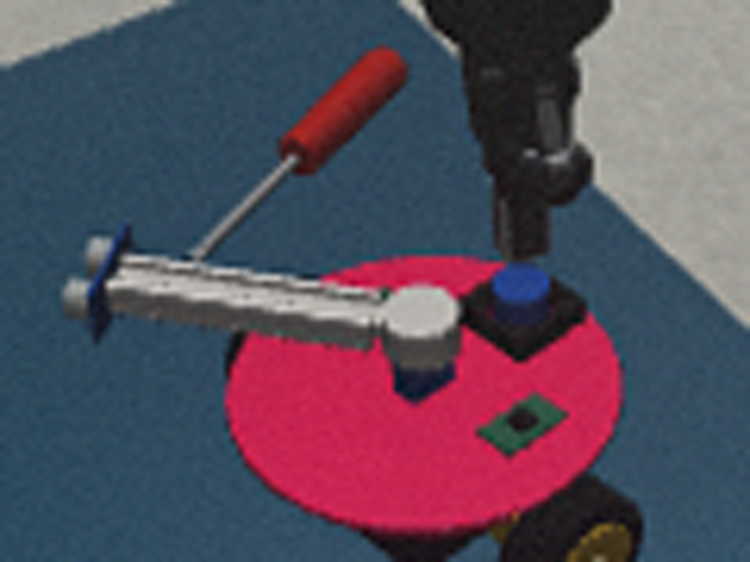

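The fingertips at crop (522,255) stand right above the blue button at (521,290), which is still up, and the boom still points at the post. Now I press.

>>> arm_command --increments '[{"offset":[0.0,-0.033,0.05],"dr":[0,0,0],"hand":-1},{"offset":[0,0,0.06],"dr":[0,0,0],"hand":-1},{"offset":[0,0,0.03],"dr":[0,0,0],"hand":-1},{"offset":[0,0,0.02],"dr":[0,0,0],"hand":-1},{"offset":[0,0,0.02],"dr":[0,0,0],"hand":-1},{"offset":[0,0,0],"dr":[0,0,0],"hand":-1}]'

```text
time_s: 10.25
eef_pos: [450.3, -55.9, 66.1]
ee_rot: [-0.0, 0.148, 0.989, 0.0]
force: [0.0, 0.5, 0.5]
grip_width: -0.0
grip_force: 0.0
```

>>> arm_command --increments '[{"offset":[0,0,0.015],"dr":[0,0,0],"hand":-1},{"offset":[0,0,0.015],"dr":[0,0,0],"hand":-1},{"offset":[0,0,0],"dr":[0,0,0],"hand":-1}]'

```text
time_s: 10.55
eef_pos: [450.6, -56.1, 62.8]
ee_rot: [0.0, 0.148, 0.989, -0.0]
force: [-0.1, -0.5, 2.5]
grip_width: -0.004
grip_force: 1.3
```

```bash
python3 look.py s10 | head -1
```

```text
10.55 [450.6 -56.1  62.8] [-0.07 -0.47  2.45]
```

View pics/s10c.png

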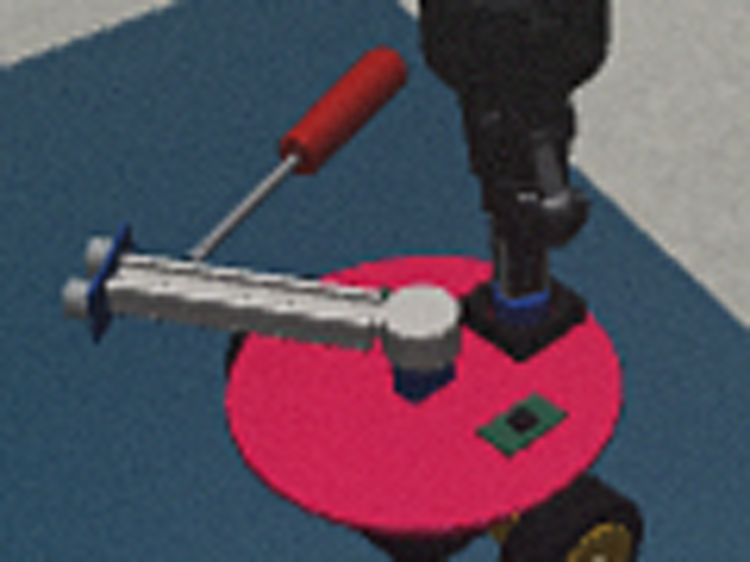

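The fingertips rest on the button at crop (522,298) with 2.5 N, so it is partly pressed. I'll press on in small steps until the force shows it has bottomed.

>>> arm_command --increments '[{"offset":[0,0,0.015],"dr":[0,0,0],"hand":-1},{"offset":[0,0,0.015],"dr":[0,0,0],"hand":-1},{"offset":[0,0,0],"dr":[0,0,0],"hand":-1}]'

```text
time_s: 10.9
eef_pos: [450.6, -56.1, 59.3]
ee_rot: [0.0, 0.148, 0.989, -0.0]
force: [0.6, 0.5, 4.7]
grip_width: 0.003
grip_force: 2.5
```

>>> arm_command --increments '[{"offset":[0,0,0.012],"dr":[0,0,0],"hand":-1},{"offset":[0,0,0.012],"dr":[0,0,0],"hand":-1},{"offset":[0,0,0],"dr":[0,0,0],"hand":-1}]'

```text
time_s: 11.2
eef_pos: [450.8, -56.1, 58.5]
ee_rot: [0.001, 0.148, 0.989, -0.0]
force: [-11.6, 4.0, 33.4]
grip_width: 0.002
grip_force: 16.8
```

It bottomed: the force jumped to 33 N and z stalled. I'll release and retreat.

>>> arm_command --increments '[{"offset":[0,0,-0.05],"dr":[0,0,0],"hand":-1},{"offset":[0,0,-0.15],"dr":[0,0,0],"hand":-1},{"offset":[0,0,-0.3],"dr":[0,0,0],"hand":-1},{"offset":[0,0,-0.3],"dr":[0,0,0],"hand":-1},{"offset":[0,0,-0.3],"dr":[0,0,0],"hand":-1},{"offset":[0.0,0.3,0],"dr":[0,0,0],"hand":-1},{"offset":[0.0,0.3,0],"dr":[0,0,0],"hand":-1},{"offset":[0.0,0.3,0],"dr":[0,0,0],"hand":-1}]'

```text
time_s: 12.0
eef_pos: [482.2, 48.4, 188.0]
ee_rot: [-0.0, 0.149, 0.989, -0.0]
force: [0.5, 0.3, -0.5]
grip_width: 0.0
grip_force: 0.0
```

>>> arm_command --increments '[{"offset":[0.0,0.3,0],"dr":[0,0,0],"hand":-1},{"offset":[0.0,0.3,0],"dr":[0,0,0],"hand":-1},{"offset":[0.0,0.3,0],"dr":[0,0,0],"hand":-1},{"offset":[0,0,0],"dr":[0,0,0],"hand":-1},{"offset":[0,0,0],"dr":[0,0,0],"hand":-1}]'

```text
time_s: 12.5
eef_pos: [513.5, 150.7, 187.5]
ee_rot: [-0.001, 0.148, 0.989, -0.0]
force: [0.1, -0.7, -0.8]
grip_width: 0.001
grip_force: 0.0
```

```bash
python3 chk.py t11; python3 look.py s11; python3 - <<'E'
from h import *
for n,f0,f1,B in(("top","top0","t11",{"btn":(345,205,375,232)}),("scene","s8","s11",{"btn":(304,165,325,186)})):
    for f in(f0,f1):
        h=cv2.cvtColor(cv2.imread(f"pics/{f}.png"),cv2.COLOR_BGR2HSV)
        def ce(lo,hi,r):
            ys,xs=np.nonzero(cv2.inRange(h,lo,hi)[r[1]:r[3],r[0]:r[2]]); return (round(xs.mean()+r[0],1),round(ys.mean()+r[1],1)) if len(xs) else None
        print(f,"btn",ce((105,130,90),(128,255,255),B["btn"]),"green",ce((50,110,40),(85,255,255),(415,90,465,140) if n=="top" else (196,155,218,195)),"orange",ce((3,150,60),(14,255,255),(235,150,280,190) if n=="top" else (315,235,345,285)),"wheel",ce((15,150,90),(32,255,255),(245,205,280,240) if n=="top" else (350,235,385,265)))
E
```

```text
12.5 [513.5 150.7 187.5]
25 98 -0.829
45 96 -0.826
65 94 -0.824
85 95 -0.822
105 96 -0.822
125 55 -0.821
want -0.827 button togo (tool units) [-0.004 -1.797  0.003]
12.55 [513.5 150.1 187.7] [-0.37  0.7   0.55]
25 33 -0.802
45 35 -0.803
65 38 -0.821
85 39 -0.827
105 42 -0.835
125 11 -0.82
top0 btn (np.float64(360.7), np.float64(217.3)) green (np.float64(436.7), np.float64(112.1)) orange (np.float64(252.3), np.float64(170.9)) wheel (np.float64(259.6), np.float64(222.4))
t11 btn (np.float64(360.6), np.float64(217.3)) green (np.float64(437.6), np.float64(111.6)) orange None wheel None
s8 btn (np.float64(313.0), np.float64(174.9)) green (np.float64(202.5), np.float64(178.4)) orange (np.float64(328.9), np.float64(259.9)) wheel (np.float64(366.1), np.float64(249.3))
s11 btn (np.float64(313.0), np.float64(175.0)) green (np.float64(202.5), np.float64(177.7)) orange (np.float64(328.9), np.float64(259.9)) wheel (np.float64(366.0), np.float64(249.3))
```

The boom still points at the post, the button is up, and the posts and wheel are where they were.

```bash
python3 -c "
from h import *
print(ctrl.finish_job())"
```

```text
the job is handed in; nothing more can be done
None
```

I handed the job in at about 12.5 s of the 50 s allowed: the boom points at the small green post (about -0.823 rad against the wanted -0.827), the button was pressed fully down and is up again, and the posts and spare wheel have not moved; I did not measure the screwdriver at the end, and the hand-in gave no verdict.

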